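Hold the peg rail against the fence for screwing

TASK

Be the third hand for a classmate who is about to screw the wooden peg rail onto the panel in the assembly jig: first pick up the green scraper block, use it (not the fingers) to sweep the four loose offcuts right off the jig onto the bench, and set the block back down on the bench. Then lay the rail flat on the panel, pegs up and centred along the panel's length, with its long edge flush against the dark fence, and press it against the fence with a gentle, steady push of about 12 N at the fence. Finish while still holding it pressed there, without letting go, and leave the glue bottle, the tin of screws and the screwdriver where they are.

Things in the scene. Friction and masses are not known exactly. Their poses are not given: they have to be found in the camera images.
- jig: Assembly jig, rigidly fixed to the bench. Origin: on the bench under the centre of its white panel; x points to the fence, y along it, z up. Panel top 30 mm above the bench, x -65 to 65, y -120 to 120 mm. Along the near edge a lip, x -80 to -65, top at 28 mm. Base, panel and fence all end at y = -120 and 120 mm; both ends and the near edge are open, with bare bench beyond.
- fence: Dark wooden fence of the jig, 30 mm (x) by 240 mm (y), fixed along the panel's far edge. Origin: centre of its underside, at jig x 80, y 0, z 18 mm; same axes as the jig. Working face at jig x = 65 mm; top 46 mm above the bench (16 above the panel). Rigid: once the rail touches it, the push rises by several N per mm of further motion, or faster. Pressing down on the rail adds drag on the panel, which is lost at the fence.
- rail: Peg rail, loose, 0.12 to 0.2 kg: brown board 45 (x) by 210 (y) by 16 mm thick, with three upright round blue pegs, 18 mm diameter, 50 mm tall, at y = -70, 0, 70 mm (tops 66 mm above the underside). Origin: centre of the board's underside; z up. Starts flat on the bench, pegs up, left or right of the jig. Either way round is right. Seated: origin at jig x 42.5, y 0, z 30 mm.
- scraper: Scraper block, loose, 0.13 to 0.21 kg: dark sole 36 (x) by 120 (y) by 14 mm thick, steel edges along its long sides, and on its centre line a green upright grip rib 22 mm thick (x), 96 mm long (y), from 14 to 66 mm above the underside. Origin: centre of the underside; z up. Starts standing on the bench beside the jig, on the side opposite the rail.
- offcut0: Brown wooden offcut, loose, 28 x 22 x 18 mm tall, 10 g, on the panel. Origin: its centre.
- offcut1: Pale round peg offcut, loose, 26 mm in diameter, 18 mm tall, 10 g, on the panel. Origin: its centre.
- offcut2: Brown wooden offcut like offcut0.
- offcut3: Pale round peg offcut like offcut1.
- glue: White glue bottle with orange cap, 54 mm in diameter, 150 mm tall, standing beyond the work at one side; to be left alone. Origin: centre of its underside.
- tin: Round metal tin of brass screws, 76 mm in diameter, 42 mm tall, standing beyond the work at the other side; to be left alone. Origin: centre of its underside.
- screwdriver: Screwdriver with a red handle, about 200 mm long, lying beyond the fence; to be left alone. Origin: middle of its underside.
Things that resemble listed ones, but are neither listed nor needed, are in the scene too. Leave any purple look-alike of the scraper alone.

How it is judged:
By the outcome, as a careful person would: the job done as asked, in the order asked, and still so for the second after the job is handed in, while the arm keeps its last pose, push and grip.
It also fails if it takes over 72 s, if anything falls off the work surface, if the arm or the gripper's body presses on something with over 40 N, if the wrist force passes 120 N, or if a joint passes its speed limit or range.

ROBOT

A 7-joint arm with a two-finger parallel gripper is mounted at the origin on the work surface. World frame = base frame: x ahead of the robot, y to its left, z up, the work surface at z = 0. Lengths are in m, angles in rad, forces in N, time in s.
With the tool pointing down it reaches from about 0.4 to 0.9 m from the base axis. Payload 5.6 kg.
Tool frame: the origin (TCP) lies midway between the tips of the shut fingers; the grasp point (between the pads) lies 19 mm behind it (ctrl.grip_depth is the distance from the TCP to the grasp point, in m); z points along the fingers, x is the direction in which the jaws open and shut, and the axes are right-handed (so a half turn about z gives the same grasp; the last joint's range is limited). The gripper opens to 92 mm and grips with 3 to 60 N. Pads are 20 mm wide; open, the fingers measure 128 mm over their backs; the gripper's body (75 mm by 189 mm) begins 69 mm behind the grasp point.
Start: joints at [1.227, 0.468, -0.012, 1.603, 0.006, 1.071, -0.056], TCP at [0.193, -0.621, 0.215] pointing down, gripper open.
Joint ranges: [-2.53, 2.53], [-0.31, 2.02], [-1.57, 1.55], [0.28, 2.44], [-1.29, 4.43], [0.15, 1.84], [-2.92, 2.92]. Speed limits (rad/s): [2.57, 2.57, 3.14, 3.14, 3.14, 3.14, 3.14].

INTERFACE

Orientations are given as a rotation vector (axis times angle).
In Python, from plant import ctrl gives the robot as it stands.
- The arm moves only by the tool play_rows, never from a script. Its argument "deltas" is a list of rows, each an object with "travel": the shift along the tool's x, y, z in units of 0.6 m (1.0 is 0.6 m), a list of three; "turn": the turn, a rotation vector about the tool's x, y, z in units of pi rad (1.0 is pi rad), a list of three; "claw": the opening, from 0 (shut) to 1 (fully open). A call has 1 to 5 rows; each row shifts and turns the pose as measured when the row begins, along the tool's axes as they then stand; what a row does not reach is not made up. A row lasts 1/12 s, in which the tool goes at most 41.7 mm and 7.16 degrees, less where a joint would pass 70% of its speed; a pose out of reach is approached as far as the arm can. A call with a number of a shift or a turn outside -1 to 1 is refused whole. A call with a gripper value outside its range is refused whole. The fingers move at their own pace and stop on an object; "grip_force" is the grip in N (left out, the last holds). Time passes only in rows, so rows that do not move let the fingers close. It gives the time, the measured TCP pose, the force and the opening at its end, in the units of the state.
- ctrl.get_obs(): the state, without advancing time (a new reading comes with each control period).
- ctrl.snapshot(name): name is "scene" or "top" or "wrist"; returns the picture (400x640x3 uint8, red, green, blue); there is no depth.
- ctrl.calibration(name): a dict with "intrinsics" (3x3 intrinsics, pixels), "extrinsics" (4x4, takes a point from camera to world coordinates). Camera axes: x right, y down, z forward; pixel columns grow to the right and rows downward; lengths in m; the calibration is good to about 2 mm. A picture is of the moment at which its call begins: read the wrist's pose just before it. calibration takes no time and is no camera call; for the wrist camera it gives the pose at the moment of the call.
- ctrl.hand_in(): hands the job in, once; it reports no verdict.
The state is a dict: "t": time; "joint_pos": joint angles; "joint_vel": joint speeds; "tau": joint torques, N m; "tcp_pos": TCP position; "eef_rot": TCP orientation; "force": force on the tool from outside, world axes, zero at the start; "wrist_torque": the same for the moment, N m; "grip_width": opening from 0.0 (shut) to 1.0 (fully open).
Only numpy, scipy, OpenCV 4.12 (cv2) and the standard library are available. Lean on these libraries where they do the work, as an engineer would, in place of code of your own. Each camera call takes 0.05 s, during which the arm holds its last target. There are 200 camera calls.

## Working session

There is one attempt and no reset: what is moved stays moved. The work goes in short steps, Python scripts to look and compute and a tool call to move; the robot and the scene stay as the last step left them, time stands still between calls to the robot, and variables do not carry over. Pictures are saved under pics/ and viewed, about 8 in all and at most 12, crops included, and the job is handed in when it is done.

Besides the shell and the picture viewer there is one more tool, called after "Request:" by a JSON object that holds its "fn" and its "kwargs". play_rows: Moves the arm, as the interface text tells. Shifts and turns lie within -1 to 1; 1 stands for 0.6 m of shift or pi rad of turn. Its arguments: {"type":"object","properties":{"deltas":{"type":"array"},"grip_force":{"type":"number"}},"required":["deltas"]}

```bash
mkdir -p pics; ls; python3 - <<'E'
from plant import ctrl
import cv2,numpy as np
o=ctrl.get_obs();print(o['t'],o['tcp_pos'],o['eef_rot'],o['force'],o['grip_width'],ctrl.grip_depth)
a=ctrl.snapshot("top");b=ctrl.snapshot("scene")
for n,i in(("top",a),("scene",b)):
    cv2.imwrite(f"pics/{n}0.png",i[:,:,::-1]);c=ctrl.calibration(n);print(n,c['intrinsics'],np.round(c['extrinsics'],4))
E
```

```text
pics
0.0 [ 0.19235047 -0.62026805  0.21364476] [-2.52841516e+00  1.86300762e+00  2.34618011e-03] [-0.03392539 -0.34353441  0.32828862] 0.9994121399928139 0.0187
top [[475.82401397   0.         324.03941866]
 [  0.         475.82401397 203.41177167]
 [  0.           0.           1.        ]] [[-0.028  -0.9966  0.0774  0.5041]
 [-0.9995  0.029   0.0118  0.0459]
 [-0.014  -0.077  -0.9969  1.2433]
 [ 0.      0.      0.      1.    ]]
scene [[396.99159063   0.         325.10833884]
 [  0.         396.99159063 198.44783519]
 [  0.           0.           1.        ]] [[ 0.5086  0.4553 -0.7308  1.3002]
 [ 0.8609 -0.2535  0.4412 -0.3677]
 [ 0.0157 -0.8535 -0.5209  0.5724]
 [ 0.      0.      0.      1.    ]]
```

View pics/top0.png

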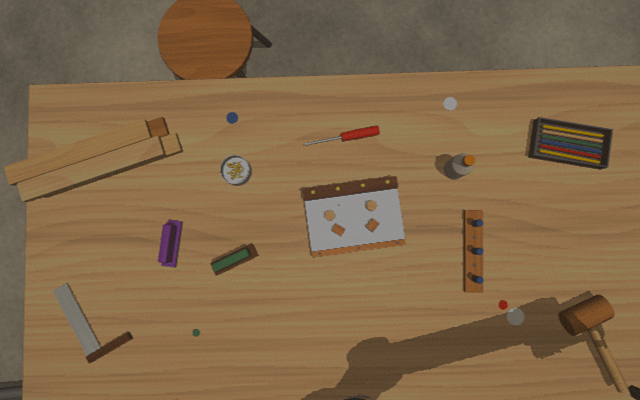

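View pics/scene0.png

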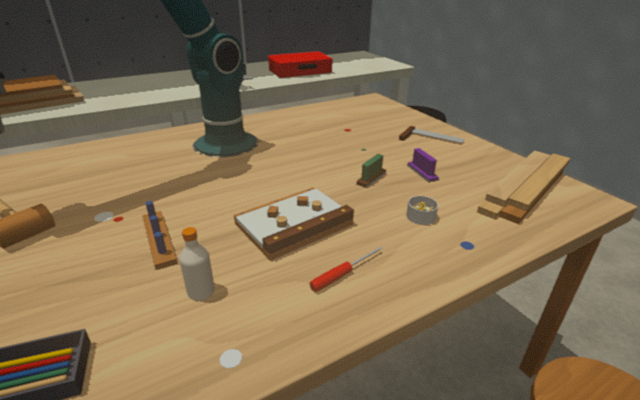

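Top view: jig panel about (354,220) with four offcuts; green scraper (234,259) on its left (+y); rail (474,250) on its right (-y); glue (460,165), tin (236,170), screwdriver (345,135), purple decoy (171,243).

```bash
cat > h.py <<'E'
import cv2,numpy as np
from plant import ctrl
from scipy.spatial.transform import Rotation as R
def ray(c,uv,z):
    K,E=c['intrinsics'],c['extrinsics'];d=E[:3,:3]@np.linalg.solve(K,[uv[0],uv[1],1.]);o=E[:3,3]
    return (o+d*(z-o[2])/d[2])[:2]
def blobs(img,lo,hi,box=None,amin=15):
    h=cv2.cvtColor(img,cv2.COLOR_RGB2HSV);m=cv2.inRange(h,np.array(lo),np.array(hi))
    if box:
        k=np.zeros_like(m);k[box[1]:box[3],box[0]:box[2]]=255;m&=k
    m=cv2.morphologyEx(m,cv2.MORPH_CLOSE,np.ones((3,3)))
    return sorted([c for c in cv2.findContours(m,cv2.RETR_EXTERNAL,cv2.CHAIN_APPROX_NONE)[0] if cv2.contourArea(c)>=amin],key=cv2.contourArea,reverse=True)
def rect(c,cnt,z):
    p=np.array([ray(c,q,z) for q in cnt.reshape(-1,2)],np.float32)
    (x,y),(w,h),a=cv2.minAreaRect(p)
    if w<h: w,h,a=h,w,a+90
    a=(a+90)%180-90
    return np.round([x,y,w,h],4),round(a,1)   # a: world angle of long axis, deg
def st():
    o=ctrl.get_obs();print(round(o['t'],2),np.round(o['tcp_pos'],4),np.round(R.from_rotvec(o['eef_rot']).as_matrix(),3).tolist(),np.round(o['force'],1),round(o['grip_width'],3));return o
def move(p,yaw=None,maxd=.0415):
    """row count/units for a TCP goal p; yaw = world angle (deg) of tool x, tool pointing down"""
    o=ctrl.get_obs();M=R.from_rotvec(o['eef_rot'])
    if yaw is not None:
        c,s=np.cos(np.radians(yaw)),np.sin(np.radians(yaw))
        G=R.from_matrix(np.array([[c,s,0],[s,-c,0],[0,0,-1]]).reshape(3,3))
        rv=(M.inv()*G).as_rotvec()
    else: rv=np.zeros(3)
    d=M.inv().apply(np.array(p)-o['tcp_pos'])
    print('total travel(units)',np.round(d/.6,4),'turn(units)',np.round(rv/np.pi,4),'min rows',round(max(np.linalg.norm(d)/.0417,np.linalg.norm(rv)/np.radians(7.16)),1))
E
python3 - <<'E'
from h import *
a=cv2.imread('pics/top0.png')[:,:,::-1].copy();c=ctrl.calibration('top')
h=cv2.cvtColor(a,cv2.COLOR_RGB2HSV)
for n,(u,v) in dict(panel=(320,235),lip=(354,249),fence=(360,189),green=(234,260),peg=(478,251),board=(470,240),sole=(252,250),off=(330,215),bench=(440,220)).items(): print(n,h[v,u])
for n,lo,hi,b,z in(('panel',(0,0,120),(179,45,255),(295,170,415,265),.03),('green',(45,50,20),(95,255,160),(205,235,265,280),.066),('peg',(100,60,30),(130,255,255),(460,205,490,300),.066),('off',(5,60,80),(25,255,255),(318,198,392,240),.048)):
    for k in blobs(a,lo,hi,b,8)[:5]: print(n,cv2.contourArea(k),k.reshape(-1,2).mean(0).round(),*rect(c,k,z))
E
```

```text
panel [ 15   7 147]
lip [ 14 169 145]
fence [ 11 143  80]
green [60 77 86]
peg [107 126  93]
board [ 13 175 130]
sole [ 12 147  85]
off [ 17 129 148]
bench [ 15 120 151]
panel 4618.0 [354. 219.] [ 0.555  -0.0153  0.2405  0.1288] -83.8
green 268.0 [230. 260.] [0.4628 0.2958 0.0926 0.0202] -66.0
peg 23.0 [480. 280.] [ 0.3983 -0.3142  0.0123  0.0121] 88.5
peg 23.0 [479. 251.] [ 0.4675 -0.3179  0.0147  0.0122] -3.0
peg 20.0 [479. 222.] [ 0.5373 -0.3204  0.0123  0.012 ] -47.2
off 87.5 [372. 225.] [ 0.5402 -0.0589  0.0282  0.023 ] -38.6
off 83.0 [338. 230.] [0.5305 0.0273 0.0289 0.0215] 58.6
off 72.0 [371. 205.] [ 0.5882 -0.0579  0.0252  0.0227] 88.3
off 71.5 [329. 215.] [0.5679 0.0478 0.0249 0.0231] 43.4
```

Request:
{"fn": "play_rows", "kwargs": {"deltas": [{"travel": [0,0,0],"turn": [0,0,-0.037],"claw": 1},{"travel": [0,0,0],"turn": [0,0,-0.037],"claw": 1},{"travel": [0,0,0],"turn": [0,0,-0.037],"claw": 1},{"travel": [0,0,0],"turn": [0,0,-0.037],"claw": 1},{"travel": [0,0,0],"turn": [0,0,-0.037],"claw": 1}]}}

```text
t: 0.52
tcp_pos: [0.1921, -0.6186, 0.2108]
eef_rot: [-2.965, 1.023, 0.008]
force: [-0.2, 0.0, -0.9]
grip_width: 0.996
```

Request:
{"fn": "play_rows", "kwargs": {"deltas": [{"travel": [0,0,0],"turn": [0,0,-0.037],"claw": 1},{"travel": [0,0,0],"turn": [0,0,-0.037],"claw": 1},{"travel": [0,0,0],"turn": [0,0,-0.037],"claw": 1},{"travel": [0,0,0],"turn": [0,0,-0.037],"claw": 1},{"travel": [0,0,0],"turn": [0,0,-0.037],"claw": 1}]}}

```text
t: 0.93
tcp_pos: [0.1914, -0.6169, 0.208]
eef_rot: [-3.129, 0.083, 0.008]
force: [-0.6, 0.3, -1.2]
grip_width: 1.003
```

Request:
{"fn": "play_rows", "kwargs": {"deltas": [{"travel": [0,0,0],"turn": [0,0,-0.037],"claw": 1},{"travel": [0,0,0],"turn": [0,0,-0.037],"claw": 1},{"travel": [0,0,0],"turn": [0,0,-0.037],"claw": 1},{"travel": [0,0,0],"turn": [0,0,-0.037],"claw": 1},{"travel": [0,0,0],"turn": [0,0,0],"claw": 1}]}}

```text
t: 1.35
tcp_pos: [0.1903, -0.6153, 0.205]
eef_rot: [-3.049, -0.681, 0.004]
force: [0.8, 0.8, -0.4]
grip_width: 0.997
```

```bash
python3 - <<'E'
from h import *
st();move((.47,-.2,.22),24)
E
```

```text
1.35 [ 0.1903 -0.6153  0.205 ] [[0.905, 0.425, -0.006], [0.425, -0.905, 0.017], [0.001, -0.018, -1.0]] [ 0.8  0.8 -0.4] 0.997
total travel(units) [ 0.7163 -0.4286 -0.0163] turn(units) [-0.0056 -0.0004  0.0065] min rows 12.0
```

Request:
{"fn": "play_rows", "kwargs": {"deltas": [{"travel": [0.055,-0.033,-0.002],"turn": [0,0,0],"claw": 1},{"travel": [0.055,-0.033,-0.002],"turn": [0,0,0],"claw": 1},{"travel": [0.055,-0.033,-0.002],"turn": [0,0,0],"claw": 1},{"travel": [0.055,-0.033,-0.002],"turn": [0,0,0],"claw": 1},{"travel": [0.055,-0.033,-0.002],"turn": [0,0,0],"claw": 1}]}}

```text
t: 1.77
tcp_pos: [0.2932, -0.4587, 0.2089]
eef_rot: [-3.059, -0.622, 0.01]
force: [0.3, -0.1, 0.3]
grip_width: 0.998
```

Request:
{"fn": "play_rows", "kwargs": {"deltas": [{"travel": [0.055,-0.033,-0.002],"turn": [0,0,0],"claw": 1},{"travel": [0.055,-0.033,-0.002],"turn": [0,0,0],"claw": 1},{"travel": [0.055,-0.033,-0.002],"turn": [0,0,0],"claw": 1},{"travel": [0.055,-0.033,-0.002],"turn": [0,0,0],"claw": 1},{"travel": [0.055,-0.033,-0.002],"turn": [0,0,0],"claw": 1}]}}

```text
t: 2.18
tcp_pos: [0.4104, -0.2957, 0.2166]
eef_rot: [-3.066, -0.588, 0.011]
force: [1.0, 0.1, 0.8]
grip_width: 1.0
```

Request:
{"fn": "play_rows", "kwargs": {"deltas": [{"travel": [0.055,-0.033,-0.002],"turn": [0,0,0],"claw": 1},{"travel": [0.055,-0.033,-0.002],"turn": [0,0,0],"claw": 1},{"travel": [0.055,-0.033,-0.002],"turn": [0,0,0],"claw": 1},{"travel": [0.027,-0.0575,-0.002],"turn": [0,0,0],"claw": 1},{"travel": [0.027,-0.0575,-0.002],"turn": [0,0,0],"claw": 1}]}}

```text
t: 2.6
tcp_pos: [0.4919, -0.12, 0.2251]
eef_rot: [-3.071, -0.557, 0.008]
force: [0.3, -1.1, 0.6]
grip_width: 1.0
```

Request:
{"fn": "play_rows", "kwargs": {"deltas": [{"travel": [0.027,-0.0575,-0.002],"turn": [0,0,0],"claw": 1},{"travel": [0.027,-0.0575,-0.002],"turn": [0,0,0],"claw": 1},{"travel": [0.027,-0.0575,-0.002],"turn": [0,0,0],"claw": 1},{"travel": [0.027,-0.0575,-0.002],"turn": [0,0,0],"claw": 1},{"travel": [0.027,-0.0575,-0.002],"turn": [0,0,0],"claw": 1}]}}

```text
t: 3.02
tcp_pos: [0.5077, 0.0788, 0.2346]
eef_rot: [-3.077, -0.525, 0.009]
force: [1.0, -0.5, 0.3]
grip_width: 0.999
```

```bash
python3 - <<'E'
from h import *
st();move((.463,.296,.15),24)
E
```

```text
3.02 [0.5077 0.0788 0.2346] [[0.943, 0.331, -0.009], [0.332, -0.943, 0.019], [-0.002, -0.021, -1.0]] [ 1.  -0.5  0.3] 0.999
total travel(units) [ 0.0502 -0.3633  0.1484] turn(units) [-0.0066  0.0005 -0.0257] min rows 5.7
```

Request:
{"fn": "play_rows", "kwargs": {"deltas": [{"travel": [0.008,-0.055,0.013],"turn": [-0.001,0,-0.006],"claw": 1},{"travel": [0.008,-0.055,0.013],"turn": [-0.001,0,-0.006],"claw": 1},{"travel": [0.008,-0.055,0.013],"turn": [-0.001,0,-0.006],"claw": 1},{"travel": [0.008,-0.055,0.013],"turn": [-0.001,0,-0.006],"claw": 1},{"travel": [0.008,-0.055,0.013],"turn": [-0.001,0,-0.006],"claw": 1}]}}

```text
t: 3.43
tcp_pos: [0.4707, 0.2512, 0.1985]
eef_rot: [-3.069, -0.648, -0.006]
force: [0.5, 0.7, -0.3]
grip_width: 1.001
```

Request:
{"fn": "play_rows", "kwargs": {"deltas": [{"travel": [0.006,-0.045,0.01],"turn": [-0.001,0,-0.006],"claw": 1},{"travel": [0.006,-0.03,0.01],"turn": [-0.001,0,-0.003],"claw": 1},{"travel": [0,0,0],"turn": [0,0,0],"claw": 1}]}}

```text
t: 3.68
tcp_pos: [0.4529, 0.3046, 0.1847]
eef_rot: [-3.062, -0.695, -0.003]
force: [-0.2, 1.0, -0.6]
grip_width: 1.001
```

```bash
python3 - <<'E'
from h import *
st();c=ctrl.calibration('wrist');a=ctrl.snapshot('wrist');cv2.imwrite('pics/w1.png',a[:,:,::-1])
for k in blobs(a,(45,50,20),(95,255,200),None,200)[:4]: print(cv2.contourArea(k),k.reshape(-1,2).mean(0).round(),*rect(c,k,.066))
move((.463,.296,.15),24)
E
```

```text
3.68 [0.4529 0.3046 0.1847] [[0.902, 0.432, 0.001], [0.432, -0.902, 0.003], [0.002, -0.002, -1.0]] [-0.2  1.  -0.6] 1.001
1490.5 [324. 194.] [0.461  0.3083 0.0761 0.0207] -65.9
339.5 [196.  18.] [0.3066 0.3951 0.0156 0.0154] 25.6
total travel(units) [0.0088 0.0171 0.0583] turn(units) [-0.0002 -0.0007  0.0083] min rows 0.9
```

View pics/w1.png

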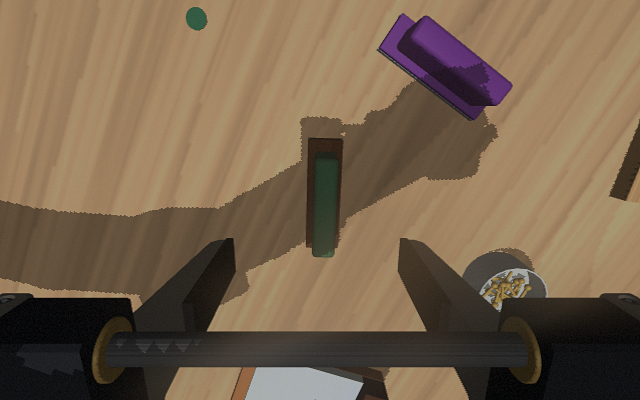

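Wrist view: scraper centred between the open fingers at (324,194), aligned with the jaws; purple decoy (445,65) and tin (510,285) are clear of them. Descend.

Request:
{"fn": "play_rows", "kwargs": {"deltas": [{"travel": [0.003,0.005,0.05],"turn": [0,0,0.002],"claw": 1},{"travel": [0.003,0.005,0.05],"turn": [0,0,0.002],"claw": 1},{"travel": [0.003,0.005,0.05],"turn": [0,0,0.002],"claw": 1},{"travel": [0.003,0.003,0.04],"turn": [0,0,0.002],"claw": 1},{"travel": [0,0,0.03],"turn": [0,0,0],"claw": 1}]}}

```text
t: 4.15
tcp_pos: [0.4734, 0.2922, 0.0537]
eef_rot: [3.078, 0.624, 0.023]
force: [-0.2, -0.5, 0.5]
grip_width: 1.001
```

```bash
python3 - <<'E'
from h import *
st();move((.4635,.297,.026),24)
E
```

```text
4.15 [0.4734 0.2922 0.0537] [[0.921, 0.389, 0.014], [0.389, -0.921, 0.002], [0.014, 0.004, -1.0]] [-0.2 -0.5  0.5] 1.001
total travel(units) [-0.0128 -0.0139  0.0459] turn(units) [ 0.0012 -0.0045 -0.006 ] min rows 0.7
```

Request:
{"fn": "play_rows", "kwargs": {"deltas": [{"travel": [-0.007,-0.007,0.023],"turn": [0,-0.002,-0.003],"claw": 1},{"travel": [-0.006,-0.007,0.02],"turn": [0,-0.003,-0.003],"claw": 1},{"travel": [0,0,0],"turn": [0,0,0],"claw": 1}]}}

```text
t: 4.4
tcp_pos: [0.463, 0.2908, 0.0228]
eef_rot: [3.067, 0.637, -0.012]
force: [-0.0, -0.2, -0.1]
grip_width: 1.0
```

```bash
python3 - <<'E'
from h import *
st();move((.4635,.297,.026),24)
E
```

```text
4.4 [0.463  0.2908 0.0228] [[0.917, 0.398, -0.006], [0.398, -0.917, -0.011], [-0.009, 0.008, -1.0]] [-0.  -0.2 -0.1] 1.0
total travel(units) [ 0.0048 -0.0091 -0.0054] turn(units) [ 0.0024  0.003  -0.0031] min rows 0.2
```

Good. Close gently, keeping height against sag.

Request:
{"fn": "play_rows", "kwargs": {"deltas": [{"travel": [0.002,-0.006,-0.003],"turn": [0.002,0.003,-0.003],"claw": 0.5},{"travel": [0,0,-0.001],"turn": [0,0,0],"claw": 0},{"travel": [0,0,-0.001],"turn": [0,0,0],"claw": 0},{"travel": [0,0,-0.001],"turn": [0,0,0],"claw": 0},{"travel": [0,0,-0.001],"turn": [0,0,0],"claw": 0}], "grip_force": 45}}

```text
t: 4.82
tcp_pos: [0.4647, 0.2961, 0.0308]
eef_rot: [-3.072, -0.652, -0.01]
force: [0.2, -0.3, -0.1]
grip_width: 0.66
```

Request:
{"fn": "play_rows", "kwargs": {"deltas": [{"travel": [0,0,-0.001],"turn": [0,0,0],"claw": 0},{"travel": [0,0,-0.001],"turn": [0,0,0],"claw": 0},{"travel": [0,0,-0.001],"turn": [0,0,0],"claw": 0},{"travel": [0,0,-0.001],"turn": [0,0,0],"claw": 0},{"travel": [0,0,-0.001],"turn": [0,0,0],"claw": 0}]}}

```text
t: 5.23
tcp_pos: [0.466, 0.2967, 0.0362]
eef_rot: [-3.072, -0.651, -0.015]
force: [-0.2, -0.2, 0.0]
grip_width: 0.296
```

```bash
python3 - <<'E'
from h import *
st()
E
```

```text
5.23 [0.466  0.2967 0.0362] [[0.914, 0.406, 0.009], [0.406, -0.914, 0.004], [0.01, 0.0, -1.0]] [-0.2 -0.2  0. ] 0.296
```

Request:
{"fn": "play_rows", "kwargs": {"deltas": [{"travel": [0,0,0.015],"turn": [0,0,0],"claw": 0.29},{"travel": [0,0,0],"turn": [0,0,0],"claw": 0},{"travel": [0,0,0],"turn": [0,0,0],"claw": 0},{"travel": [0,0,0],"turn": [0,0,0],"claw": 0},{"travel": [0,0,0],"turn": [0,0,0],"claw": 0}]}}

```text
t: 5.65
tcp_pos: [0.4664, 0.2968, 0.0267]
eef_rot: [-3.072, -0.651, -0.016]
force: [-0.9, -1.4, 2.4]
grip_width: 0.232
```

```bash
python3 - <<'E'
from h import *
st()
E
```

```text
5.65 [0.4664 0.2968 0.0267] [[0.914, 0.405, 0.01], [0.405, -0.914, 0.003], [0.01, 0.001, -1.0]] [-0.9 -1.4  2.4] 0.232
```

Request:
{"fn": "play_rows", "kwargs": {"deltas": [{"travel": [0,0,-0.03],"turn": [0,0,0],"claw": 0},{"travel": [0,0,-0.045],"turn": [0,0,0],"claw": 0},{"travel": [0,0,-0.045],"turn": [0,0,-0.03],"claw": 0},{"travel": [0,0,-0.045],"turn": [0,0,-0.036],"claw": 0},{"travel": [0,0,-0.03],"turn": [0,0,-0.036],"claw": 0}]}}

```text
t: 6.07
tcp_pos: [0.4607, 0.2937, 0.141]
eef_rot: [2.92, 1.151, -0.008]
force: [0.3, 0.5, -1.3]
grip_width: 0.238
```

Request:
{"fn": "play_rows", "kwargs": {"deltas": [{"travel": [0,0,0],"turn": [0,0,-0.036],"claw": 0},{"travel": [0,0,0],"turn": [0,0,-0.036],"claw": 0},{"travel": [0,0,0],"turn": [0,0,-0.036],"claw": 0},{"travel": [0,0,0],"turn": [0,0,-0.036],"claw": 0},{"travel": [0,0,0],"turn": [0,0,-0.036],"claw": 0}]}}

```text
t: 6.48
tcp_pos: [0.4623, 0.2944, 0.1449]
eef_rot: [2.455, 1.955, 0.002]
force: [-0.1, 0.1, -1.7]
grip_width: 0.237
```

Request:
{"fn": "play_rows", "kwargs": {"deltas": [{"travel": [0,0,0],"turn": [0,0,-0.036],"claw": 0},{"travel": [0,0,0],"turn": [0,0,-0.036],"claw": 0},{"travel": [0,0,0],"turn": [0,0,-0.02],"claw": 0},{"travel": [0,0,0],"turn": [0,0,0],"claw": 0}]}}

```text
t: 6.82
tcp_pos: [0.4612, 0.293, 0.1426]
eef_rot: [2.127, 2.309, -0.004]
force: [0.7, 0.9, -1.8]
grip_width: 0.237
```

```bash
python3 - <<'E'
from h import *
st();move((.5617,-.105,.13),96.2)
E
```

```text
6.82 [0.4612 0.293  0.1426] [[-0.082, 0.997, -0.0], [0.997, 0.082, -0.003], [-0.003, -0.0, -1.0]] [ 0.7  0.9 -1.8] 0.237
total travel(units) [-0.6748  0.1125  0.0229] turn(units) [-0.0002  0.0009 -0.0083] min rows 9.8
```

Request:
{"fn": "play_rows", "kwargs": {"deltas": [{"travel": [-0.03,0.006,0],"turn": [0,0,-0.001],"claw": 0},{"travel": [-0.053,0.0086,0],"turn": [0,0,-0.001],"claw": 0},{"travel": [-0.053,0.0086,0],"turn": [0,0,-0.001],"claw": 0},{"travel": [-0.053,0.0086,0],"turn": [0,0,-0.001],"claw": 0},{"travel": [-0.053,0.0086,0],"turn": [0,0,-0.001],"claw": 0}]}}

```text
t: 7.23
tcp_pos: [0.495, 0.1546, 0.1414]
eef_rot: [-2.099, -2.33, -0.001]
force: [-0.0, -0.2, -2.0]
grip_width: 0.237
```

Request:
{"fn": "play_rows", "kwargs": {"deltas": [{"travel": [-0.053,0.0086,0],"turn": [0,0,-0.001],"claw": 0},{"travel": [-0.053,0.0086,0],"turn": [0,0,-0.001],"claw": 0},{"travel": [-0.053,0.0086,0],"turn": [0,0,-0.001],"claw": 0},{"travel": [-0.053,0.0086,0],"turn": [0,0,-0.001],"claw": 0},{"travel": [-0.053,0.0086,0],"turn": [0,0,-0.001],"claw": 0}]}}

```text
t: 7.65
tcp_pos: [0.5373, -0.0093, 0.1393]
eef_rot: [-2.092, -2.336, 0.002]
force: [-0.0, 0.3, -2.1]
grip_width: 0.236
```

Request:
{"fn": "play_rows", "kwargs": {"deltas": [{"travel": [-0.053,0.0086,0],"turn": [0,0,0],"claw": 0},{"travel": [-0.053,0.0086,0],"turn": [0,0,0],"claw": 0},{"travel": [-0.02,0.003,0],"turn": [0,0,0],"claw": 0},{"travel": [0,0,0],"turn": [0,0,0],"claw": 0}]}}

```text
t: 7.98
tcp_pos: [0.5581, -0.0963, 0.1367]
eef_rot: [-2.116, -2.315, 0.008]
force: [0.1, 0.3, -0.6]
grip_width: 0.239
```

```bash
python3 - <<'E'
from h import *
st();move((.5617,-.105,.09),96.2)
E
```

```text
7.98 [ 0.5581 -0.0963  0.1367] [[-0.09, 0.996, -0.007], [0.996, 0.09, 0.0], [0.001, -0.007, -1.0]] [ 0.1  0.3 -0.6] 0.239
total travel(units) [-0.015   0.0052  0.0778] turn(units) [-0.0023 -0.0003 -0.0059] min rows 1.1
```

Request:
{"fn": "play_rows", "kwargs": {"deltas": [{"travel": [-0.008,0.003,0.025],"turn": [-0.001,0,-0.003],"claw": 0},{"travel": [-0.008,0.003,0.025],"turn": [-0.001,0,-0.003],"claw": 0},{"travel": [0,0,0.02],"turn": [0,0,0],"claw": 0},{"travel": [0,0,0],"turn": [0,0,0],"claw": 0}]}}

```text
t: 8.32
tcp_pos: [0.5613, -0.102, 0.09]
eef_rot: [-2.092, -2.34, -0.001]
force: [-0.0, -1.3, -1.7]
grip_width: 0.238
```

```bash
python3 - <<'E'
from h import *
st();move((.5617,-.105,.0575),96.2)
E
```

```text
8.32 [ 0.5613 -0.102   0.09  ] [[-0.112, 0.994, -0.002], [0.994, 0.112, 0.003], [0.003, -0.001, -1.0]] [-0.  -1.3 -1.7] 0.238
total travel(units) [-0.0051  0.0001  0.0541] turn(units) [-0.0005 -0.0009  0.0012] min rows 0.8
```

Request:
{"fn": "play_rows", "kwargs": {"deltas": [{"travel": [-0.005,0,0.03],"turn": [0,0,0.001],"claw": 0},{"travel": [0,0,0.021],"turn": [0,0,0],"claw": 0},{"travel": [0,0,0.001],"turn": [0,0,0],"claw": 0}]}}

```text
t: 8.57
tcp_pos: [0.5617, -0.1003, 0.0567]
eef_rot: [-2.087, -2.343, -0.003]
force: [-0.7, -2.3, 2.9]
grip_width: 0.238
```

```bash
python3 - <<'E'
from h import *
st();move((.5617,-.105,.0575),96.2)
cv2.imwrite('pics/s2.png',ctrl.snapshot('scene')[150:300,180:420,::-1].repeat(3,0).repeat(3,1))
E
```

```text
8.57 [ 0.5617 -0.1003  0.0567] [[-0.115, 0.993, -0.002], [0.993, 0.115, 0.004], [0.004, -0.001, -1.0]] [-0.7 -2.3  2.9] 0.238
total travel(units) [-0.0077 -0.0009 -0.0013] turn(units) [-0.0004 -0.0012  0.0024] min rows 0.1
```

View pics/s2.png

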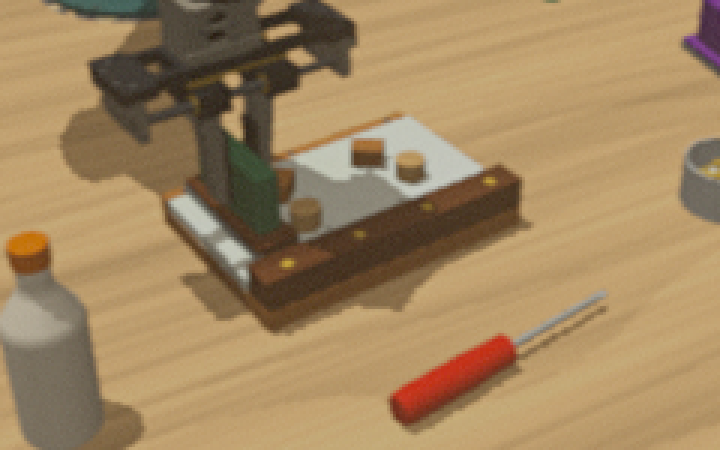

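Scraper sits on the panel's -y end just behind the offcuts (about (290,195) and (305,212) in crop), clear of the fence. Sweep towards +y.

Request:
{"fn": "play_rows", "kwargs": {"deltas": [{"travel": [0.01,0,-0.0015],"turn": [0,0,0.002],"claw": 0},{"travel": [0.02,0,-0.0003],"turn": [0,0,0],"claw": 0},{"travel": [0.02,0,0],"turn": [0,0,0],"claw": 0},{"travel": [0.02,0,0],"turn": [0,0,0],"claw": 0},{"travel": [0.02,0,0],"turn": [0,0,0],"claw": 0}]}}

```text
t: 9.03
tcp_pos: [0.5556, -0.0411, 0.0605]
eef_rot: [-2.097, -2.335, -0.006]
force: [0.2, -0.6, -2.1]
grip_width: 0.238
```

```bash
python3 - <<'E'
from h import *
st();move((.5385,.1185,.0575),96.2)
E
```

```text
9.03 [ 0.5556 -0.0411  0.0605] [[-0.107, 0.994, -0.0], [0.994, 0.107, 0.005], [0.005, 0.0, -1.0]] [ 0.2 -0.6 -2.1] 0.238
total travel(units) [2.675e-01 1.000e-04 6.300e-03] turn(units) [ 0.0001 -0.0017 -0.0003] min rows 3.8
```

Request:
{"fn": "play_rows", "kwargs": {"deltas": [{"travel": [0.02,0,0.002],"turn": [0,-0.001,0],"claw": 0},{"travel": [0.02,0,0.0015],"turn": [0,0,0],"claw": 0},{"travel": [0.02,0,0.001],"turn": [0,0,0],"claw": 0},{"travel": [0.02,0,0],"turn": [0,0,0],"claw": 0},{"travel": [0.02,0,0],"turn": [0,0,0],"claw": 0}]}}

```text
t: 9.45
tcp_pos: [0.5478, 0.0287, 0.06]
eef_rot: [2.092, 2.343, 0.005]
force: [0.7, 1.2, -1.3]
grip_width: 0.238
```

```bash
python3 - <<'E'
from h import *
st();move((.5385,.1185,.0575),96.2)
E
```

```text
9.45 [0.5478 0.0287 0.06  ] [[-0.113, 0.994, 0.003], [0.994, 0.113, 0.002], [0.002, 0.003, -1.0]] [ 0.7  1.2 -1.3] 0.238
total travel(units) [0.1505 0.0015 0.0045] turn(units) [ 0.0009 -0.0006  0.0016] min rows 2.2
```

Request:
{"fn": "play_rows", "kwargs": {"deltas": [{"travel": [0.02,0,0.002],"turn": [0,0,0.001],"claw": 0},{"travel": [0.02,0,0.002],"turn": [0,0,0],"claw": 0},{"travel": [0.02,0,0.001],"turn": [0,0,0],"claw": 0},{"travel": [0.02,0,0],"turn": [0,0,0],"claw": 0},{"travel": [0.02,0,0],"turn": [0,0,0],"claw": 0}]}}

```text
t: 9.87
tcp_pos: [0.5395, 0.0969, 0.0584]
eef_rot: [2.091, 2.343, 0.007]
force: [0.1, 0.2, -1.1]
grip_width: 0.236
```

Request:
{"fn": "play_rows", "kwargs": {"deltas": [{"travel": [0.02,0,0],"turn": [0,0,0],"claw": 0},{"travel": [0.02,0,0],"turn": [0,0,0],"claw": 0},{"travel": [0.018,0,0],"turn": [0,0,0],"claw": 0},{"travel": [0,0,0],"turn": [0,0,0],"claw": 0}]}}

```text
t: 10.2
tcp_pos: [0.5333, 0.1408, 0.0597]
eef_rot: [2.084, 2.351, 0.012]
force: [-0.0, -0.8, -1.1]
grip_width: 0.233
```

```bash
python3 - <<'E'
from h import *
st();move((.42,.32,.15),96.2)
cv2.imwrite('pics/s3.png',ctrl.snapshot('scene')[130:300,200:480,::-1].repeat(2,0).repeat(2,1))
E
```

```text
10.2 [0.5333 0.1408 0.0597] [[-0.12, 0.993, 0.005], [0.993, 0.12, 0.006], [0.005, 0.006, -1.0]] [-0.  -0.8 -1.1] 0.233
total travel(units) [ 0.32   -0.1508 -0.1498] turn(units) [ 0.0018 -0.0016  0.0038] min rows 5.5
```

View pics/s3.png

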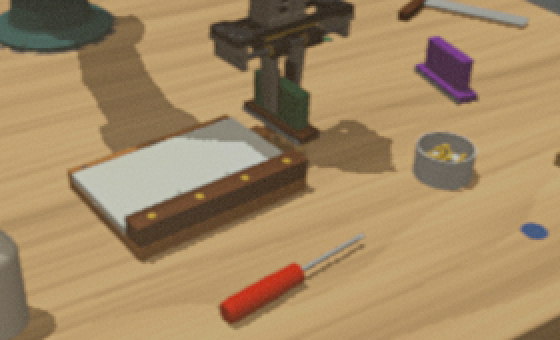

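Panel is empty; block is beyond the +y end, offcuts on the bench under it. Lift and go to put it down.

Request:
{"fn": "play_rows", "kwargs": {"deltas": [{"travel": [0,0,-0.03],"turn": [0,0,0],"claw": 0},{"travel": [0,0,-0.045],"turn": [0,0,0],"claw": 0},{"travel": [0.03,-0.015,-0.03],"turn": [0,0,0],"claw": 0},{"travel": [0.05,-0.024,0],"turn": [0,0,0],"claw": 0},{"travel": [0.05,-0.024,0],"turn": [0,0,0],"claw": 0}]}}

```text
t: 10.67
tcp_pos: [0.4897, 0.2041, 0.1227]
eef_rot: [2.104, 2.329, 0.0]
force: [-0.3, 0.5, -1.9]
grip_width: 0.234
```

Request:
{"fn": "play_rows", "kwargs": {"deltas": [{"travel": [0.05,-0.024,0],"turn": [0,0,0],"claw": 0},{"travel": [0.05,-0.024,0],"turn": [0,0,0],"claw": 0},{"travel": [0.05,-0.024,0],"turn": [0,0,0],"claw": 0},{"travel": [0.025,-0.01,0],"turn": [0,0,0],"claw": 0},{"travel": [0,0,0],"turn": [0,0,0],"claw": 0}]}}

```text
t: 11.08
tcp_pos: [0.4259, 0.309, 0.1241]
eef_rot: [2.103, 2.328, 0.004]
force: [-0.5, -0.9, -1.1]
grip_width: 0.234
```

```bash
python3 - <<'E'
from h import *
st();move((.42,.32,.03),93)
E
```

```text
11.08 [0.4259 0.309  0.1241] [[-0.101, 0.995, 0.005], [0.995, 0.101, -0.001], [-0.002, 0.005, -1.0]] [-0.5 -0.9 -1.1] 0.234
total travel(units) [ 0.0196 -0.0087  0.1568] turn(units) [0.0016 0.0005 0.0156] min rows 2.3
```

Request:
{"fn": "play_rows", "kwargs": {"deltas": [{"travel": [0.005,0,0.035],"turn": [0.0005,0,0],"claw": 0},{"travel": [0,0,0.04],"turn": [0.0005,0,0],"claw": 0},{"travel": [0,0,0.035],"turn": [0.0005,0,0],"claw": 0},{"travel": [0,0,0.02],"turn": [0,0,0],"claw": 0},{"travel": [0,0,0.005],"turn": [0,0,0],"claw": 0}]}}

```text
t: 11.5
tcp_pos: [0.4305, 0.3085, 0.0415]
eef_rot: [2.105, 2.322, 0.002]
force: [-0.6, 0.2, -1.7]
grip_width: 0.24
```

```bash
python3 - <<'E'
from h import *
st();move((.42,.32,.0267),93)
E
```

```text
11.5 [0.4305 0.3085 0.0415] [[-0.098, 0.995, 0.007], [0.995, 0.098, -0.004], [-0.005, 0.006, -1.0]] [-0.6  0.2 -1.7] 0.24
total travel(units) [ 0.0208 -0.0157  0.0245] turn(units) [0.002  0.0014 0.0145] min rows 0.5
```

Request:
{"fn": "play_rows", "kwargs": {"deltas": [{"travel": [0,0,0.015],"turn": [0.001,0.0005,0],"claw": 0},{"travel": [0,0,0.006],"turn": [0.001,0.0005,0],"claw": 0},{"travel": [0,0,0.003],"turn": [0,0,0],"claw": 0},{"travel": [0,0,0.001],"turn": [0,0,0],"claw": 0}]}}

```text
t: 11.83
tcp_pos: [0.4326, 0.3068, 0.0266]
eef_rot: [2.114, 2.322, -0.002]
force: [-4.5, -1.9, 7.3]
grip_width: 0.237
```

```bash
python3 - <<'E'
from h import *
st()
E
```

```text
11.83 [0.4326 0.3068 0.0266] [[-0.094, 0.996, 0.0], [0.996, 0.094, -0.002], [-0.002, 0.0, -1.0]] [-4.5 -1.9  7.3] 0.237
```

Contact. Release, then rise.

Request:
{"fn": "play_rows", "kwargs": {"deltas": [{"travel": [0,0,0],"turn": [0,0,0],"claw": 0.6},{"travel": [0,0,0],"turn": [0,0,0],"claw": 0.6},{"travel": [0,0,0],"turn": [0,0,0],"claw": 0.6},{"travel": [0,0,0],"turn": [0,0,0],"claw": 0.6},{"travel": [0,0,0],"turn": [0,0,0],"claw": 0.6}]}}

```text
t: 12.25
tcp_pos: [0.4349, 0.308, 0.0292]
eef_rot: [2.114, 2.32, 0.007]
force: [-0.1, -0.1, 1.2]
grip_width: 0.576
```

Request:
{"fn": "play_rows", "kwargs": {"deltas": [{"travel": [0,0,-0.03],"turn": [0,0,0],"claw": 0.6},{"travel": [0,0,-0.05],"turn": [0,0,0],"claw": 0.6},{"travel": [0,0,-0.05],"turn": [0,0,0],"claw": 0.6},{"travel": [0,0,-0.05],"turn": [0,0,0],"claw": 0.6},{"travel": [0,0,-0.05],"turn": [0,0,0],"claw": 0.6}]}}

```text
t: 12.67
tcp_pos: [0.4307, 0.3052, 0.1662]
eef_rot: [-2.113, -2.323, 0.014]
force: [0.9, 0.5, -0.1]
grip_width: 0.595
```

```bash
python3 - <<'E'
from h import *
st();move((.4675,-.318,.2),87.5)
E
```

```text
12.67 [0.4307 0.3052 0.1662] [[-0.095, 0.995, -0.007], [0.995, 0.095, -0.006], [-0.005, -0.007, -1.0]] [ 0.9  0.5 -0.1] 0.595
total travel(units) [-1.04   -0.0377 -0.0509] turn(units) [-0.0022  0.0017  0.0441] min rows 15.0
```

Request:
{"fn": "play_rows", "kwargs": {"deltas": [{"travel": [-0.04,-0.0025,-0.004],"turn": [0,0,0.003],"claw": 1},{"travel": [-0.062,-0.0025,-0.004],"turn": [0,0,0.003],"claw": 1},{"travel": [-0.062,-0.0025,-0.004],"turn": [0,0,0.003],"claw": 1},{"travel": [-0.062,-0.0025,-0.004],"turn": [0,0,0.003],"claw": 1},{"travel": [-0.062,-0.0025,-0.004],"turn": [0,0,0.003],"claw": 1}]}}

```text
t: 13.08
tcp_pos: [0.4384, 0.1395, 0.187]
eef_rot: [2.15, 2.289, 0.016]
force: [0.6, -0.7, -0.1]
grip_width: 0.94
```

Request:
{"fn": "play_rows", "kwargs": {"deltas": [{"travel": [-0.062,-0.0025,-0.004],"turn": [0,0,0.003],"claw": 1},{"travel": [-0.062,-0.0025,-0.004],"turn": [0,0,0.003],"claw": 1},{"travel": [-0.062,-0.0025,-0.004],"turn": [0,0,0.003],"claw": 1},{"travel": [-0.062,-0.0025,-0.004],"turn": [0,0,0.003],"claw": 1},{"travel": [-0.062,-0.0025,-0.004],"turn": [0,0,0.003],"claw": 1}]}}

```text
t: 13.5
tcp_pos: [0.4375, -0.0557, 0.1994]
eef_rot: [2.201, 2.235, 0.015]
force: [0.7, 0.1, 0.3]
grip_width: 0.999
```

Request:
{"fn": "play_rows", "kwargs": {"deltas": [{"travel": [-0.062,-0.0025,-0.004],"turn": [0,0,0.003],"claw": 1},{"travel": [-0.062,-0.0025,-0.004],"turn": [0,0,0.003],"claw": 1},{"travel": [-0.062,-0.0025,-0.004],"turn": [0,0,0.003],"claw": 1},{"travel": [-0.05,-0.002,0],"turn": [0,0,0.003],"claw": 1},{"travel": [0,0,0],"turn": [0,0,0],"claw": 1}]}}

```text
t: 13.92
tcp_pos: [0.4291, -0.2137, 0.2075]
eef_rot: [2.255, 2.173, 0.011]
force: [-0.1, 0.2, 0.3]
grip_width: 1.0
```

```bash
python3 - <<'E'
from h import *
st();move((.4675,-.318,.2),87.5)
E
```

```text
13.92 [ 0.4291 -0.2137  0.2075] [[0.037, 0.999, 0.012], [0.999, -0.037, -0.002], [-0.002, 0.012, -1.0]] [-0.1  0.2  0.3] 1.0
total travel(units) [-0.1713  0.0703  0.0136] turn(units) [0.0038 0.0006 0.0021] min rows 2.7
```

Request:
{"fn": "play_rows", "kwargs": {"deltas": [{"travel": [-0.057,0.023,0.005],"turn": [0.0015,0,0.0005],"claw": 1},{"travel": [-0.057,0.023,0.005],"turn": [0.0015,0,0.0005],"claw": 1},{"travel": [-0.05,0.02,0.004],"turn": [0.001,0,0],"claw": 1},{"travel": [0,0,0],"turn": [0,0,0],"claw": 1},{"travel": [0,0,0],"turn": [0,0,0],"claw": 1}]}}

```text
t: 14.33
tcp_pos: [0.4644, -0.3177, 0.1991]
eef_rot: [2.269, 2.171, -0.006]
force: [0.1, 1.2, 0.3]
grip_width: 0.998
```

```bash
python3 - <<'E'
from h import *
st();c=ctrl.calibration('wrist');a=ctrl.snapshot('wrist');cv2.imwrite('pics/w2.png',a[:,:,::-1])
for k in blobs(a,(100,60,20),(130,255,255),None,60)[:5]: print(cv2.contourArea(k),k.reshape(-1,2).mean(0).round(),*rect(c,k,.066))
for k in blobs(a,(5,150,60),(22,255,255),None,300)[:3]: print('board',cv2.contourArea(k),k.reshape(-1,2).mean(0).round(),*rect(c,k,.016))
move((.4675,-.318,.15),87.5)
E
```

```text
14.33 [ 0.4644 -0.3177  0.1991] [[0.044, 0.999, -0.002], [0.999, -0.044, -0.004], [-0.004, -0.002, -1.0]] [0.1 1.2 0.3] 0.998
257.5 [316. 124.] [ 0.401  -0.3163  0.0163  0.0161] -21.0
205.5 [315. 198.] [ 0.4706 -0.3198  0.0162  0.0158] 87.5
119.0 [176. 394.] [ 0.6959 -0.4909  0.0239  0.0121] 73.2
78.0 [315. 268.] [ 0.5437 -0.3235  0.0142  0.0079] 87.6
board 3999.0 [315. 152.] [ 0.4323 -0.3178  0.1302  0.0435] -2.6
board 3546.5 [28. 31.] [ 0.2986 -0.5949  0.0945  0.0522] -69.4
board 321.5 [622. 188.] [0.486  0.0131 0.0414 0.0187] -82.4
total travel(units) [0.001  0.0058 0.0818] turn(units) [-0.0006  0.0015 -0.0003] min rows 1.2
```

View pics/w2.png

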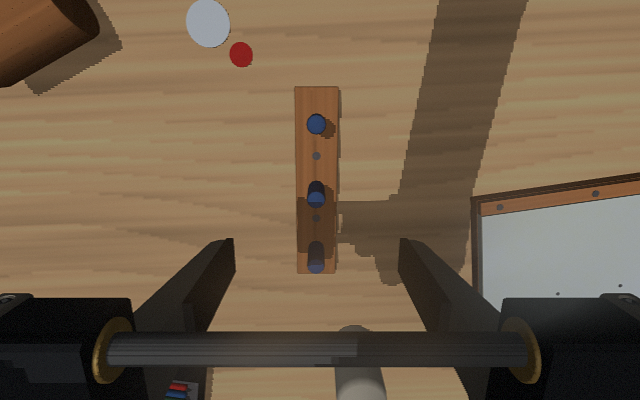

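Wrist view: rail pegs at (316,124), (315,198), (316,262), the middle one between the open fingers; fence-side glue is further away at (355,370). Descend on the middle peg.

Request:
{"fn": "play_rows", "kwargs": {"deltas": [{"travel": [-0.001,0.003,0.045],"turn": [0,0.0005,0],"claw": 1},{"travel": [0,0.003,0.05],"turn": [0,0.0005,0],"claw": 1},{"travel": [0,0.003,0.05],"turn": [0,0,0],"claw": 1},{"travel": [0,0,0.04],"turn": [0,0,0],"claw": 1},{"travel": [0,0,0.02],"turn": [0,0,0],"claw": 1}]}}

```text
t: 14.8
tcp_pos: [0.4726, -0.3147, 0.0776]
eef_rot: [2.256, 2.173, -0.001]
force: [-1.2, 0.1, -0.1]
grip_width: 1.006
```

```bash
python3 - <<'E'
from h import *
st();move((.4695,-.3187,.022),87.5)
E
```

```text
14.8 [ 0.4726 -0.3147  0.0776] [[0.037, 0.999, 0.006], [0.999, -0.037, -0.007], [-0.007, 0.006, -1.0]] [-1.2  0.1 -0.1] 1.006
total travel(units) [-0.0062 -0.0056  0.0927] turn(units) [0.002  0.0022 0.002 ] min rows 1.3
```

Request:
{"fn": "play_rows", "kwargs": {"deltas": [{"travel": [-0.003,-0.004,0.04],"turn": [0.001,0.001,0.001],"claw": 1},{"travel": [-0.003,-0.003,0.033],"turn": [0.001,0.001,0.001],"claw": 1},{"travel": [0,0,0.012],"turn": [0,0,0],"claw": 0.7},{"travel": [0,0,0],"turn": [0,0,0],"claw": 0.4}]}}

```text
t: 15.13
tcp_pos: [0.4683, -0.3132, 0.0252]
eef_rot: [-2.261, -2.179, -0.001]
force: [-0.3, -0.1, 0.9]
grip_width: 0.88
```

```bash
python3 - <<'E'
from h import *
st();move((.4695,-.3187,.022),87.5)
E
```

```text
15.13 [ 0.4683 -0.3132  0.0252] [[0.037, 0.999, -0.001], [0.999, -0.037, 0.001], [0.001, -0.001, -1.0]] [-0.3 -0.1  0.9] 0.88
total travel(units) [-0.0091  0.0023  0.0053] turn(units) [-0.0002 -0.0004  0.0021] min rows 0.2
```

Request:
{"fn": "play_rows", "kwargs": {"deltas": [{"travel": [-0.007,0.0015,0.004],"turn": [0,0,0.002],"claw": 0.3},{"travel": [-0.001,0,0],"turn": [0,0,0],"claw": 0.3},{"travel": [0,0,0],"turn": [0,0,0],"claw": 0.3},{"travel": [0,0,0],"turn": [0,0,0],"claw": 0.3},{"travel": [0,0,0],"turn": [0,0,0],"claw": 0.3}]}}

```text
t: 15.55
tcp_pos: [0.4723, -0.3184, 0.028]
eef_rot: [2.264, 2.17, 0.004]
force: [-0.2, -0.3, 0.4]
grip_width: 0.516
```

```bash
python3 - <<'E'
from h import *
st();move((.4695,-.3187,.022),87.5)
E
```

```text
15.55 [ 0.4723 -0.3184  0.028 ] [[0.042, 0.999, 0.006], [0.999, -0.042, -0.003], [-0.002, 0.006, -1.0]] [-0.2 -0.3  0.4] 0.516
total travel(units) [-0.0006 -0.0047  0.01  ] turn(units) [0.0018 0.0007 0.0005] min rows 0.2
```

Request:
{"fn": "play_rows", "kwargs": {"deltas": [{"travel": [0,-0.004,0.011],"turn": [0.0015,0,0],"claw": 0.3},{"travel": [0,0,0.001],"turn": [0,0,0],"claw": 0.1},{"travel": [0,0,0],"turn": [0,0,0],"claw": 0},{"travel": [0,0,0],"turn": [0,0,0],"claw": 0},{"travel": [0,0,0],"turn": [0,0,0],"claw": 0}], "grip_force": 60}}

```text
t: 15.97
tcp_pos: [0.4702, -0.3189, 0.0214]
eef_rot: [2.265, 2.171, -0.002]
force: [0.1, 0.6, 2.0]
grip_width: 0.183
```

Request:
{"fn": "play_rows", "kwargs": {"deltas": [{"travel": [0,0,0],"turn": [0,0,0],"claw": 0},{"travel": [0,0,0],"turn": [0,0,0],"claw": 0},{"travel": [0,0,0],"turn": [0,0,0],"claw": 0},{"travel": [0,0,0],"turn": [0,0,0],"claw": 0},{"travel": [0,0,0],"turn": [0,0,0],"claw": 0}]}}

```text
t: 16.38
tcp_pos: [0.4702, -0.3189, 0.0214]
eef_rot: [2.265, 2.171, -0.002]
force: [-0.0, -0.7, 1.1]
grip_width: 0.187
```

```bash
python3 - <<'E'
from h import *
st();move((.4695,-.3187,.022),87.5)
E
```

```text
16.38 [ 0.4702 -0.3189  0.0214] [[0.043, 0.999, 0.002], [0.999, -0.043, -0.004], [-0.004, 0.002, -1.0]] [-0.  -0.7  1.1] 0.187
total travel(units) [ 0.0002 -0.0012 -0.001 ] turn(units) [0.0006 0.0012 0.0003] min rows 0.0
```

Request:
{"fn": "play_rows", "kwargs": {"deltas": [{"travel": [0,0,-0.02],"turn": [0,0,0],"claw": 0},{"travel": [0,0,-0.045],"turn": [0,0,0],"claw": 0},{"travel": [0,0,-0.05],"turn": [0,0,0],"claw": 0},{"travel": [0,0,-0.05],"turn": [0,0,0],"claw": 0},{"travel": [0.03,0,-0.05],"turn": [0,0,0],"claw": 0}]}}

```text
t: 16.8
tcp_pos: [0.4653, -0.3009, 0.1495]
eef_rot: [-2.263, -2.162, 0.007]
force: [-0.0, -1.1, -0.8]
grip_width: 0.185
```

Request:
{"fn": "play_rows", "kwargs": {"deltas": [{"travel": [0.05,0,-0.035],"turn": [0,0,0],"claw": 0},{"travel": [0.05,0,-0.03],"turn": [0,0,0],"claw": 0},{"travel": [0.04,0,-0.02],"turn": [0,0,0.02],"claw": 0},{"travel": [0.02,0,0],"turn": [0,0,0.036],"claw": 0},{"travel": [0,0,0],"turn": [0,0,0.036],"claw": 0}]}}

```text
t: 17.22
tcp_pos: [0.4737, -0.198, 0.213]
eef_rot: [-2.565, -1.811, 0.002]
force: [-0.5, 0.1, -2.1]
grip_width: 0.184
```

Request:
{"fn": "play_rows", "kwargs": {"deltas": [{"travel": [0,0,0],"turn": [0,0,0.036],"claw": 0},{"travel": [0,0,0],"turn": [0,0,0.036],"claw": 0},{"travel": [0,0,0],"turn": [0,0,0.036],"claw": 0},{"travel": [0,0,0],"turn": [0,0,0.036],"claw": 0},{"travel": [0,0,0],"turn": [0,0,0.036],"claw": 0}]}}

```text
t: 17.63
tcp_pos: [0.4731, -0.1934, 0.2174]
eef_rot: [2.978, 0.992, -0.001]
force: [0.1, -0.1, -1.3]
grip_width: 0.184
```

Request:
{"fn": "play_rows", "kwargs": {"deltas": [{"travel": [0,0,0],"turn": [0,0,0.036],"claw": 0},{"travel": [0,0,0],"turn": [0,0,0.036],"claw": 0},{"travel": [0,0,0],"turn": [0,0,0.036],"claw": 0},{"travel": [0,0,0],"turn": [0,0,0.036],"claw": 0},{"travel": [0,0,0],"turn": [0,0,0],"claw": 0}]}}

```text
t: 18.05
tcp_pos: [0.4718, -0.1906, 0.2203]
eef_rot: [3.127, 0.265, -0.001]
force: [0.8, -0.7, -1.7]
grip_width: 0.181
```

```bash
python3 - <<'E'
from h import *
st();move((.583,-.012,.12),6.2)
E
```

```text
18.05 [ 0.4718 -0.1906  0.2203] [[0.986, 0.168, -0.0], [0.168, -0.986, -0.004], [-0.001, 0.004, -1.0]] [ 0.8 -0.7 -1.7] 0.181
total travel(units) [ 0.2329 -0.2629  0.1659] turn(units) [0.0012 0.0002 0.0193] min rows 5.6
```

Request:
{"fn": "play_rows", "kwargs": {"deltas": [{"travel": [0.025,-0.028,0.01],"turn": [0,0,0.003],"claw": 0},{"travel": [0.036,-0.041,0.022],"turn": [0,0,0.003],"claw": 0},{"travel": [0.036,-0.041,0.022],"turn": [0,0,0.003],"claw": 0},{"travel": [0.036,-0.041,0.022],"turn": [0,0,0.003],"claw": 0},{"travel": [0.036,-0.041,0.022],"turn": [0,0,0.003],"claw": 0}]}}

```text
t: 18.47
tcp_pos: [0.5556, -0.0668, 0.1627]
eef_rot: [3.123, 0.189, 0.003]
force: [0.3, -1.7, -1.6]
grip_width: 0.185
```

Request:
{"fn": "play_rows", "kwargs": {"deltas": [{"travel": [0.03,-0.035,0.022],"turn": [0,0,0.003],"claw": 0},{"travel": [0.02,-0.02,0.015],"turn": [0,0,0],"claw": 0},{"travel": [0,0,0],"turn": [0,0,0],"claw": 0},{"travel": [0,0,0],"turn": [0,0,0],"claw": 0}]}}

```text
t: 18.8
tcp_pos: [0.5829, -0.0188, 0.1377]
eef_rot: [3.129, 0.213, -0.0]
force: [-0.4, -0.2, -1.1]
grip_width: 0.189
```

```bash
python3 - <<'E'
from h import *
st();move((.583,-.012,.08),6.2)
for n in('wrist','top'):
    a=ctrl.snapshot(n);cv2.imwrite(f'pics/{n}3.png',a[:,:,::-1])
E
python3 -c "
import cv2,numpy as np
a=cv2.imread('pics/wrist3.png');b=cv2.imread('pics/top3.png')[150:290,180:500]
b=cv2.resize(b,(640,280));b=b[:200]
cv2.imwrite('pics/c3.png',np.vstack([a,b]))"
```

```text
18.8 [ 0.5829 -0.0188  0.1377] [[0.991, 0.136, 0.0], [0.136, -0.991, -0.006], [-0.001, 0.006, -1.0]] [-0.4 -0.2 -1.1] 0.189
total travel(units) [ 0.0017 -0.0118  0.096 ] turn(units) [0.0018 0.0002 0.0089] min rows 1.4
```

View pics/c3.png

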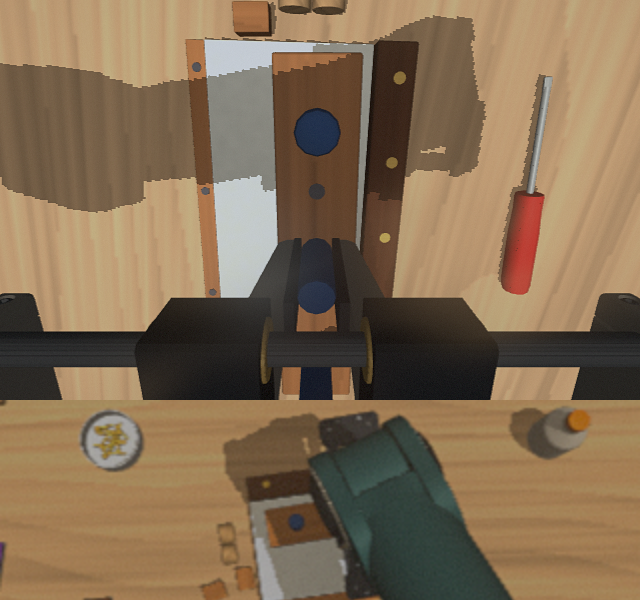

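Wrist view: rail held level over the panel, its +y end at (318,53) short of the panel end (y≈40), its long edge (363,60–240) inside the fence face (375→362); all four offcuts lie on the bench beyond the end.

Request:
{"fn": "play_rows", "kwargs": {"deltas": [{"travel": [0.001,-0.006,0.035],"turn": [0.001,0,0.004],"claw": 0},{"travel": [0.001,-0.006,0.035],"turn": [0.001,0,0.004],"claw": 0},{"travel": [0,0,0.025],"turn": [0,0,0.001],"claw": 0},{"travel": [0,0,0],"turn": [0,0,0],"claw": 0}]}}

```text
t: 19.23
tcp_pos: [0.584, -0.0209, 0.084]
eef_rot: [3.132, 0.153, 0.01]
force: [-0.3, -0.6, -1.0]
grip_width: 0.184
```

```bash
python3 - <<'E'
from h import *
st();move((.584,-.012,.0535),6.2)
E
```

```text
19.23 [ 0.584  -0.0209  0.084 ] [[0.995, 0.097, 0.007], [0.097, -0.995, -0.005], [0.006, 0.006, -1.0]] [-0.3 -0.6 -1. ] 0.184
total travel(units) [ 0.0011 -0.0151  0.0507] turn(units) [ 0.0018 -0.002  -0.0034] min rows 0.8
```

Request:
{"fn": "play_rows", "kwargs": {"deltas": [{"travel": [0.001,-0.009,0.02],"turn": [0.001,-0.001,-0.002],"claw": 0},{"travel": [0.001,-0.009,0.015],"turn": [0.001,-0.001,-0.002],"claw": 0},{"travel": [0,0,0.006],"turn": [0,0,0],"claw": 0},{"travel": [0,0,0],"turn": [0,0,0],"claw": 0}]}}

```text
t: 19.57
tcp_pos: [0.5852, -0.0138, 0.0605]
eef_rot: [3.136, 0.168, 0.004]
force: [-0.3, -0.8, -1.3]
grip_width: 0.183
```

```bash
python3 - <<'E'
from h import *
st();move((.584,-.012,.0514),6.2)
c=ctrl.calibration('wrist');a=ctrl.snapshot('wrist');cv2.imwrite('pics/w4.png',a[:,:,::-1])
E
```

```text
19.57 [ 0.5852 -0.0138  0.0605] [[0.994, 0.107, 0.003], [0.107, -0.994, -0.001], [0.003, 0.002, -1.0]] [-0.3 -0.8 -1.3] 0.183
total travel(units) [-0.0018 -0.0032  0.0152] turn(units) [ 0.0005 -0.0008 -0.0004] min rows 0.2
```

View pics/w4.png

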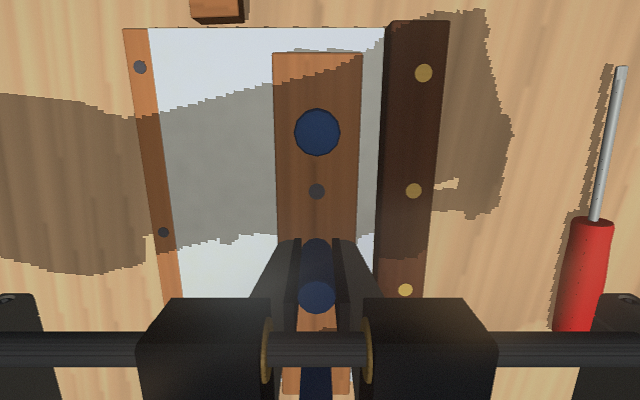

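Wrist view: rail just above the panel, rail end at row 53, panel end at row 27; fence edge runs (390,22)→(374,295), rail edge (363,53)→(357,240).

```bash
python3 - <<'E'
from h import *
c=ctrl.calibration('wrist');a=cv2.imread('pics/w4.png')
g=cv2.cvtColor(a,cv2.COLOR_BGR2GRAY).astype(float)
for u in(200,300,340): print(u,g[20:60,u].astype(int).tolist())
ex=np.array([np.cos(np.radians(6.2)),np.sin(np.radians(6.2))]);ey=np.array([-ex[1],ex[0]])
def J(u,v,z): d=ray(c,(u,v),z)-[.555,-.0153]; return np.round([d@ex,d@ey],4)
print('panel end',J(200,27.5,.03),J(340,27.5,.03),'rail end',J(275,54,.0551),J(360,53.5,.0551))
print('fence',J(390,25,.046),J(374,290,.046),'rail edge',J(363,55,.0551),J(357.5,238,.0551),'left',J(273,55,.0551),J(278,238,.0551))
E
```

```text
200 [42, 41, 39, 27, 152, 166, 165, 128, 201, 216, 211, 212, 213, 212, 212, 212, 212, 212, 212, 213, 212, 212, 211, 213, 212, 214, 212, 212, 215, 211, 212, 213, 213, 212, 212, 213, 211, 214, 214, 212]
300 [168, 170, 168, 170, 170, 169, 174, 99, 213, 214, 214, 212, 212, 213, 214, 211, 212, 214, 213, 214, 212, 213, 213, 214, 212, 211, 215, 218, 141, 144, 149, 152, 85, 97, 120, 128, 126, 127, 127, 127]
340 [174, 175, 174, 175, 176, 175, 177, 147, 212, 213, 213, 210, 212, 210, 213, 211, 210, 212, 212, 211, 212, 212, 212, 210, 212, 213, 213, 212, 217, 145, 150, 154, 96, 102, 119, 133, 133, 133, 134, 132]
panel end [-0.0319  0.1188] [0.0447 0.1188] rail end [0.0114 0.102 ] [0.053  0.1022]
fence [0.0688 0.1167] [ 0.0681 -0.0343] rail edge [0.0545 0.1015] [0.0551 0.0049] left [0.0104 0.1015] [0.0096 0.005 ]
```

Request:
{"fn": "play_rows", "kwargs": {"deltas": [{"travel": [0,-0.002,0.008],"turn": [0,-0.001,0],"claw": 0},{"travel": [0,0,0.005],"turn": [0,0,0],"claw": 0},{"travel": [0,0,0.001],"turn": [0,0,0],"claw": 0}]}}

```text
t: 19.87
tcp_pos: [0.5865, -0.0121, 0.0532]
eef_rot: [3.135, 0.168, 0.004]
force: [0.3, -0.5, -2.4]
grip_width: 0.185
```

```bash
python3 - <<'E'
from h import *
st();move((.6,-.012,.0514),6.2)
E
```

```text
19.87 [ 0.5865 -0.0121  0.0532] [[0.994, 0.107, 0.003], [0.107, -0.994, -0.002], [0.002, 0.002, -1.0]] [ 0.3 -0.5 -2.4] 0.185
total travel(units) [0.0224 0.0022 0.0031] turn(units) [ 0.0006 -0.0007 -0.0003] min rows 0.3
```

Request:
{"fn": "play_rows", "kwargs": {"deltas": [{"travel": [0,0,0.002],"turn": [0,0,0],"claw": 0},{"travel": [0,0,0.001],"turn": [0,0,0],"claw": 0}]}}

```text
t: 20.03
tcp_pos: [0.5867, -0.0119, 0.0515]
eef_rot: [3.135, 0.169, 0.004]
force: [-0.3, -0.8, -1.2]
grip_width: 0.184
```

Request:
{"fn": "play_rows", "kwargs": {"deltas": [{"travel": [0.005,0,0.0005],"turn": [0,0,0],"claw": 0},{"travel": [0.005,0,0],"turn": [0,0,0],"claw": 0}]}}

```text
t: 20.2
tcp_pos: [0.5906, -0.0116, 0.0516]
eef_rot: [3.134, 0.169, -0.003]
force: [-0.6, 0.6, -1.7]
grip_width: 0.182
```

```bash
python3 - <<'E'
from h import *
st();move((.6,-.0105,.0514),6.2)
E
```

```text
20.2 [ 0.5906 -0.0116  0.0516] [[0.994, 0.107, -0.002], [0.107, -0.994, -0.003], [-0.002, 0.003, -1.0]] [-0.6  0.6 -1.7] 0.182
total travel(units) [ 0.0158 -0.0001  0.0002] turn(units) [ 0.001   0.0007 -0.0002] min rows 0.2
```

Request:
{"fn": "play_rows", "kwargs": {"deltas": [{"travel": [0.004,0,0.001],"turn": [0,0,0],"claw": 0},{"travel": [0,0,0.0015],"turn": [0,0,0],"claw": 0}]}}

```text
t: 20.37
tcp_pos: [0.5927, -0.0114, 0.0514]
eef_rot: [3.132, 0.168, -0.006]
force: [-5.6, -1.7, 12.0]
grip_width: 0.185
```

Request:
{"fn": "play_rows", "kwargs": {"deltas": [{"travel": [0,0,0.0015],"turn": [0,0,0],"claw": 0},{"travel": [0,0,0.001],"turn": [0,0,0],"claw": 0}]}}

```text
t: 20.53
tcp_pos: [0.593, -0.0114, 0.0515]
eef_rot: [3.131, 0.168, -0.007]
force: [-1.1, -0.4, 1.4]
grip_width: 0.186
```

```bash
python3 - <<'E'
from h import *
st();move((.6,-.0105,.0514),6.2)
E
```

```text
20.53 [ 0.593  -0.0114  0.0515] [[0.994, 0.107, -0.004], [0.107, -0.994, -0.006], [-0.005, 0.006, -1.0]] [-1.1 -0.4  1.4] 0.186
total travel(units) [ 0.0118 -0.0002  0.0001] turn(units) [ 0.0019  0.0015 -0.0002] min rows 0.2
```

Request:
{"fn": "play_rows", "kwargs": {"deltas": [{"travel": [0.003,0,-0.0003],"turn": [0.0015,0.0015,0],"claw": 0},{"travel": [0.003,0,0],"turn": [0,0,0],"claw": 0}]}}

```text
t: 20.7
tcp_pos: [0.5974, -0.0109, 0.0518]
eef_rot: [3.136, 0.169, 0.003]
force: [-0.0, 0.6, -2.1]
grip_width: 0.184
```

Request:
{"fn": "play_rows", "kwargs": {"deltas": [{"travel": [0.0015,0,0],"turn": [0,0,0],"claw": 0},{"travel": [0.0015,0,0],"turn": [0,0,0],"claw": 0}]}}

```text
t: 20.87
tcp_pos: [0.6001, -0.0108, 0.0516]
eef_rot: [3.137, 0.169, 0.004]
force: [-0.4, -0.2, -0.0]
grip_width: 0.189
```

```bash
python3 - <<'E'
from h import *
st();move((.6,-.0105,.0514),6.2)
E
```

```text
20.87 [ 0.6001 -0.0108  0.0516] [[0.994, 0.107, 0.003], [0.107, -0.994, -0.0], [0.003, 0.0, -1.0]] [-0.4 -0.2 -0. ] 0.189
total travel(units) [-0.0001 -0.0005  0.0003] turn(units) [ 0.0001 -0.0009 -0.0003] min rows 0.0
```

Request:
{"fn": "play_rows", "kwargs": {"deltas": [{"travel": [0.001,0,0.0003],"turn": [0,-0.0005,0],"claw": 0}]}}

```text
t: 20.95
tcp_pos: [0.6002, -0.0108, 0.0513]
eef_rot: [3.137, 0.168, -0.001]
force: [-5.9, -0.7, 7.4]
grip_width: 0.182
```

Request:
{"fn": "play_rows", "kwargs": {"deltas": [{"travel": [0.001,0,0.0003],"turn": [0,0,0],"claw": 0}]}}

```text
t: 21.03
tcp_pos: [0.6002, -0.0108, 0.0514]
eef_rot: [3.136, 0.169, -0.003]
force: [-4.4, -0.6, 7.0]
grip_width: 0.188
```

Request:
{"fn": "play_rows", "kwargs": {"deltas": [{"travel": [0.001,0,0],"turn": [0,0,0],"claw": 0}]}}

```text
t: 21.12
tcp_pos: [0.6003, -0.0107, 0.0514]
eef_rot: [3.135, 0.169, -0.006]
force: [-3.2, -0.2, 2.2]
grip_width: 0.186
```

Request:
{"fn": "play_rows", "kwargs": {"deltas": [{"travel": [0.001,0,0],"turn": [0,0,0],"claw": 0}]}}

```text
t: 21.2
tcp_pos: [0.6003, -0.0108, 0.0515]
eef_rot: [3.135, 0.169, -0.008]
force: [-4.0, -1.5, 3.8]
grip_width: 0.188
```

```bash
python3 - <<'E'
from h import *
st();move((.6003,-.0107,.0514),6.2)
c=ctrl.calibration('wrist');a=ctrl.snapshot('wrist');cv2.imwrite('pics/w5.png',a[:,:,::-1])
E
```

```text
21.2 [ 0.6003 -0.0108  0.0515] [[0.994, 0.108, -0.005], [0.108, -0.994, -0.002], [-0.005, 0.002, -1.0]] [-4.  -1.5  3.8] 0.188
total travel(units) [ 0.0001 -0.0001  0.0001] turn(units) [ 0.0006  0.0017 -0.0001] min rows 0.0
```

View pics/w5.png

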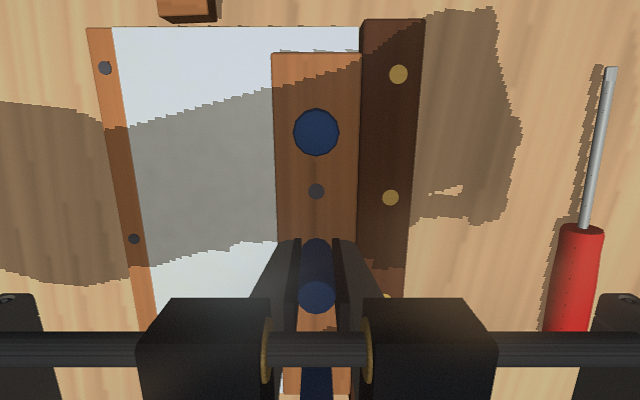

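Wrist view: rail seated against the fence along the visible edge ((361,53)→(357,240)); rail end row 52, panel end row 26. Check centring numerically.

```bash
python3 - <<'E'
from h import *
c=ctrl.calibration('wrist');g=cv2.cvtColor(cv2.imread('pics/w5.png'),cv2.COLOR_BGR2GRAY).astype(int)
for u in(250,300,345): print(u,g[20:60,u].tolist())
ex=np.array([np.cos(np.radians(6.2)),np.sin(np.radians(6.2))]);ey=np.array([-ex[1],ex[0]])
def J(u,v,z): d=ray(c,(u,v),z)-[.555,-.0153]; return np.round([d@ex,d@ey],4)
for v in (26.5,): print('panel end',J(250,v,.03),J(345,v,.03))
for v in (49,52,54): print('rail',v,J(275,v,.046),J(358,v,.046),J(316,v,.03))
print('pegtop',J(316,132,.096),'cam',np.round((c['extrinsics'][:2,3]-[.555,-.0153])@np.array([ex,ey]).T,4))
E
```

```text
250 [159, 160, 158, 159, 160, 162, 134, 210, 214, 211, 210, 211, 210, 213, 211, 212, 210, 212, 211, 213, 211, 211, 210, 210, 213, 212, 212, 212, 211, 212, 213, 213, 212, 211, 211, 212, 213, 212, 211, 211]
300 [172, 171, 173, 173, 179, 96, 104, 216, 211, 212, 211, 210, 211, 211, 210, 212, 211, 212, 211, 211, 210, 211, 211, 211, 211, 210, 211, 210, 211, 210, 214, 222, 72, 98, 115, 129, 126, 125, 125, 126]
345 [170, 171, 171, 170, 171, 168, 161, 210, 210, 208, 210, 209, 210, 209, 209, 209, 208, 209, 210, 210, 209, 210, 209, 211, 208, 210, 210, 210, 213, 144, 199, 223, 102, 100, 120, 135, 131, 132, 131, 135]
panel end [0.0118 0.1185] [0.0614 0.1184]
rail 49 [0.0264 0.1053] [0.0668 0.1053] [0.0463 0.1077]
rail 52 [0.0263 0.104 ] [0.0669 0.1039] [0.0463 0.1062]
rail 54 [0.0263 0.1031] [0.0669 0.103 ] [0.0463 0.1052]
pegtop [0.0466 0.0694] cam [0.0471 0.079 ]
```

Centred within about 1 mm. Now raise the push.

Request:
{"fn": "play_rows", "kwargs": {"deltas": [{"travel": [0.002,0,-0.0003],"turn": [0.0005,0.001,0],"claw": 0}]}}

```text
t: 21.33
tcp_pos: [0.6003, -0.0107, 0.0515]
eef_rot: [3.136, 0.169, -0.007]
force: [-7.4, -1.0, 4.0]
grip_width: 0.185
```

Request:
{"fn": "play_rows", "kwargs": {"deltas": [{"travel": [0.0025,0,-0.0003],"turn": [0.0005,0.001,0],"claw": 0}]}}

```text
t: 21.42
tcp_pos: [0.6003, -0.0107, 0.0515]
eef_rot: [-3.137, -0.17, 0.008]
force: [-8.4, -0.9, 6.7]
grip_width: 0.187
```

Request:
{"fn": "play_rows", "kwargs": {"deltas": [{"travel": [0.003,0,-0.0003],"turn": [0.0005,0.001,0],"claw": 0}]}}

```text
t: 21.5
tcp_pos: [0.6003, -0.0107, 0.0515]
eef_rot: [-3.136, -0.17, 0.009]
force: [-7.7, -0.9, 6.8]
grip_width: 0.183
```

```bash
python3 - <<'E'
from h import *
st();move((.6003,-.0107,.0514),6.2)
o=ctrl.snapshot('wrist');st()
E
```

```text
21.5 [ 0.6003 -0.0107  0.0515] [[0.994, 0.108, -0.006], [0.108, -0.994, 0.001], [-0.006, -0.001, -1.0]] [-7.7 -0.9  6.8] 0.183
total travel(units) [0.     0.0001 0.0001] turn(units) [-0.0004  0.0018 -0.    ] min rows 0.0
21.55 [ 0.6003 -0.0107  0.0515] [[0.994, 0.108, -0.006], [0.108, -0.994, 0.001], [-0.006, -0.001, -1.0]] [-7.9 -1.   6.7] 0.184
```

Request:
{"fn": "play_rows", "kwargs": {"deltas": [{"travel": [0.0035,0,-0.001],"turn": [-0.0003,0.0015,0],"claw": 0}]}}

```text
t: 21.63
tcp_pos: [0.6003, -0.0107, 0.0515]
eef_rot: [3.137, 0.17, -0.008]
force: [-7.3, -0.3, 0.9]
grip_width: 0.182
```

Request:
{"fn": "play_rows", "kwargs": {"deltas": [{"travel": [0.004,0,-0.0015],"turn": [0,0.0015,0],"claw": 0}]}}

```text
t: 21.72
tcp_pos: [0.6003, -0.0107, 0.0515]
eef_rot: [3.136, 0.17, -0.009]
force: [-6.5, -0.4, 1.3]
grip_width: 0.185
```

```bash
python3 - <<'E'
from h import *
st();move((.6003,-.0107,.0514),6.2)
for i in range(2): ctrl.snapshot('wrist');print(np.round(ctrl.get_obs()['force'],1))
E
```

```text
21.72 [ 0.6003 -0.0107  0.0515] [[0.994, 0.108, -0.005], [0.108, -0.994, -0.001], [-0.006, 0.0, -1.0]] [-6.5 -0.4  1.3] 0.185
total travel(units) [-0.     -0.0001  0.0002] turn(units) [ 0.0001  0.0018 -0.    ] min rows 0.0
[-7.1 -1.   1.7]
[-7.1 -0.3  3.5]
```

Request:
{"fn": "play_rows", "kwargs": {"deltas": [{"travel": [0.006,0,-0.0015],"turn": [0,0.0015,0],"claw": 0}]}}

```text
t: 21.9
tcp_pos: [0.6004, -0.0107, 0.0516]
eef_rot: [3.135, 0.17, -0.013]
force: [-13.9, -1.7, 10.0]
grip_width: 0.183
```

Request:
{"fn": "play_rows", "kwargs": {"deltas": [{"travel": [0.007,0,-0.0015],"turn": [0,0.0015,0],"claw": 0}]}}

```text
t: 21.98
tcp_pos: [0.6004, -0.0108, 0.0516]
eef_rot: [3.134, 0.17, -0.02]
force: [-13.8, -2.0, 9.2]
grip_width: 0.184
```

```bash
python3 - <<'E'
from h import *
st();move((.6003,-.0107,.0514),6.2)
for i in range(3): ctrl.snapshot('wrist');print(np.round(ctrl.get_obs()['force'],1))
E
```

```text
21.98 [ 0.6004 -0.0108  0.0516] [[0.994, 0.108, -0.013], [0.108, -0.994, -0.004], [-0.013, 0.002, -1.0]] [-13.8  -2.    9.2] 0.184
total travel(units) [-0.0001 -0.0001  0.0004] turn(units) [ 0.0007  0.0041 -0.    ] min rows 0.1
[-11.7  -1.    8.5]
[-13.5  -0.3   8.1]
[-12.1  -1.1   7.7]
```

Request:
{"fn": "play_rows", "kwargs": {"deltas": [{"travel": [0.0055,0,-0.003],"turn": [0.0005,0.006,0],"claw": 0}]}}

```text
t: 22.22
tcp_pos: [0.6003, -0.0107, 0.0517]
eef_rot: [3.136, 0.17, -0.002]
force: [-5.1, -1.0, -5.6]
grip_width: 0.185
```

Request:
{"fn": "play_rows", "kwargs": {"deltas": [{"travel": [0.0055,0,-0.003],"turn": [0.0005,0.006,0],"claw": 0}]}}

```text
t: 22.3
tcp_pos: [0.6002, -0.0108, 0.0516]
eef_rot: [-3.136, -0.17, -0.017]
force: [-5.2, -0.3, -3.4]
grip_width: 0.182
```

```bash
python3 - <<'E'
from h import *
st();move((.6003,-.0107,.0514),6.2)
for i in range(3): ctrl.snapshot('wrist');print(np.round(ctrl.get_obs()['force'],1))
E
```

```text
22.3 [ 0.6002 -0.0108  0.0516] [[0.994, 0.108, 0.011], [0.108, -0.994, 0.002], [0.011, -0.001, -1.0]] [-5.2 -0.3 -3.4] 0.182
total travel(units) [ 0.0002 -0.0001  0.0003] turn(units) [-0.0002 -0.0035  0.    ] min rows 0.1
[-5.4  0.4 -4.4]
[-6.8  0.3 -2.1]
[-6.5  0.5 -2. ]
```

Request:
{"fn": "play_rows", "kwargs": {"deltas": [{"travel": [0.006,0,-0.001],"turn": [0,0,0],"claw": 0}]}}

```text
t: 22.53
tcp_pos: [0.6003, -0.0108, 0.0513]
eef_rot: [3.137, 0.17, 0.006]
force: [-11.6, -0.7, 12.6]
grip_width: 0.183
```

Request:
{"fn": "play_rows", "kwargs": {"deltas": [{"travel": [0.0065,0,-0.002],"turn": [0,0.0025,0],"claw": 0}]}}

```text
t: 22.62
tcp_pos: [0.6004, -0.0108, 0.0514]
eef_rot: [3.136, 0.17, 0.005]
force: [-10.7, -1.2, 4.5]
grip_width: 0.184
```

```bash
python3 - <<'E'
from h import *
st();move((.6003,-.0107,.0514),6.2)
for i in range(3): ctrl.snapshot('wrist');print(np.round(ctrl.get_obs()['force'],1))
st()
E
```

```text
22.62 [ 0.6004 -0.0108  0.0514] [[0.994, 0.108, 0.003], [0.108, -0.994, -0.001], [0.003, 0.001, -1.0]] [-10.7  -1.2   4.5] 0.184
total travel(units) [-0.0001 -0.0001 -0.    ] turn(units) [ 0.0003 -0.0009 -0.    ] min rows 0.0
[-10.5  -2.    4.3]
[-10.4  -0.3   5.5]
[-9.4 -1.1  4.4]
22.77 [ 0.6003 -0.0108  0.0514] [[0.994, 0.108, 0.003], [0.108, -0.994, -0.001], [0.003, 0.001, -1.0]] [-9.4 -1.1  4.4] 0.185
```

Request:
{"fn": "play_rows", "kwargs": {"deltas": [{"travel": [0.0082,0,-0.0027],"turn": [0,0.0023,0],"claw": 0}]}}

```text
t: 22.85
tcp_pos: [0.6004, -0.0108, 0.0514]
eef_rot: [3.135, 0.17, 0.0]
force: [-15.0, -1.3, 3.7]
grip_width: 0.185
```

```bash
python3 - <<'E'
from h import *
st();move((.6003,-.0107,.0514),6.2)
for i in range(4): ctrl.snapshot('wrist');print(np.round(ctrl.get_obs()['force'],1))
st()
E
```

```text
22.85 [ 0.6004 -0.0108  0.0514] [[0.994, 0.108, 0.0], [0.108, -0.994, -0.002], [0.0, 0.002, -1.0]] [-15.   -1.3   3.7] 0.185
total travel(units) [-0.0001 -0.0002  0.    ] turn(units) [ 0.0006 -0.0001 -0.    ] min rows 0.0
[-13.1  -1.4   4.6]
[-12.5  -2.2   4. ]
[-11.9  -1.    4.4]
[-11.3  -1.3   3.9]
23.05 [ 0.6003 -0.0108  0.0514] [[0.994, 0.108, 0.0], [0.108, -0.994, -0.002], [0.0, 0.002, -1.0]] [-11.3  -1.3   3.9] 0.183
```

```bash
python3 - <<'E'
from h import *
F=[]
a=ctrl.snapshot('scene');b=ctrl.snapshot('top')
for i in range(14): ctrl.snapshot('wrist');F.append(ctrl.get_obs()['force'])
F=np.array(F);print(np.round(F[:7].mean(0),2),np.round(F[7:].mean(0),2));st()
cv2.imwrite('pics/f.png',np.vstack([cv2.resize(a[140:280,200:480],(640,320)),cv2.resize(b[150:290,180:440],(640,270),)])[:,:,::-1])
E
```

```text
[-12.12  -0.96   4.54] [-11.9   -0.9    4.49]
23.85 [ 0.6003 -0.0108  0.0514] [[0.994, 0.108, 0.0], [0.108, -0.994, -0.002], [0.0, 0.002, -1.0]] [-12.5  -0.8   3.7] 0.185
```

View pics/f.png

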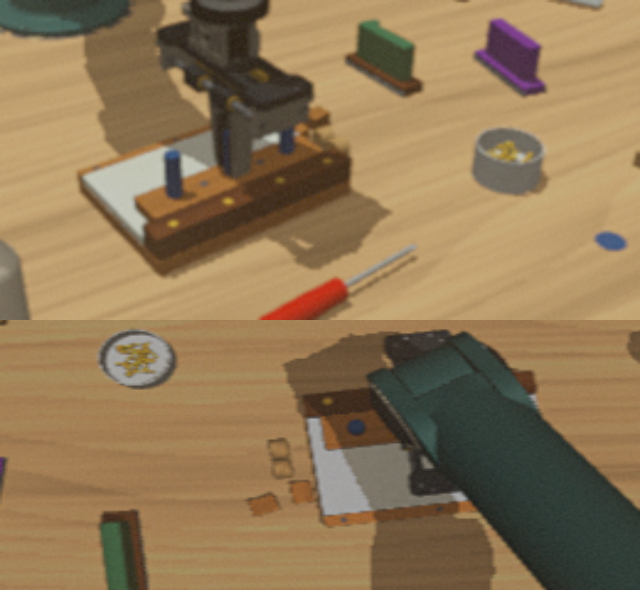

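```bash
python3 - <<'E'
from h import *
st();print(ctrl.hand_in())
E
```

```text
23.85 [ 0.6003 -0.0108  0.0514] [[0.994, 0.108, 0.0], [0.108, -0.994, -0.002], [0.0, 0.002, -1.0]] [-12.5  -0.8   3.7] 0.185
the job is handed in; nothing more can be done
None
```

The job is handed in at 23.9 s, with the rail still gripped and pressed against the fence.

- **Sweep:** I swept all four offcuts off the +y end of the jig with the green scraper block, then set the block upright on the bench. The last pictures show the panel clear and the offcuts on the bench. One of them lies close to the jig's end but is not on the jig.
- **Rail:** I picked it up by its middle peg and laid it flat, pegs up. It measured within about 1 mm of centred, and the tool showed no tilt at the end. The edge I could see was flush with the fence; the arm hid the other half from the cameras.
- **Push:** The wrist force held steady over the last 0.7 s at about 12 N towards the fence. There was also about 4.5 N of downward press. Drag on the panel may take 1–2 N of that, so the push at the fence is probably 10–12 N; I could not measure it directly.
- **Pressing took several tries:** The push went briefly to 15 N on the final step, and the tool tilted up to about 0.75° in between. I corrected both.
- **Other objects:** I never touched the glue, tin, screwdriver or purple look-alike. The tin and look-alike stand where they were in the last pictures, and the visible parts of the glue and screwdriver look unmoved.
- **One disagreement:** The wrist camera put the fence face about 3 mm further out than the jig position from the top view. I settled it by touching the fence.

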